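# Hang the tile basket on the spring-balanced dipping arm

### The arm

A 6-joint arm with a two-finger parallel gripper is mounted at the origin on the work surface; the furniture and walls round the work are solid. World frame = base frame: x ahead of the robot, y to its left, z up, the work surface at z = 0. Lengths are in mm, angles in rad, forces in N, time in s.
With the tool pointing down it reaches from about 425 to 1125 mm from the base axis. Payload 14.9 kg.
Tool frame: the origin (TCP) lies midway between the tips of the shut fingers; the grasp point (between the pads) lies 19 mm behind it (bot.grasp_offset is the distance from the TCP to the grasp point, in mm); z points along the fingers, x is the direction in which the jaws open and shut, and the axes are right-handed (so a half turn about z gives the same grasp; the last joint's range is limited). The gripper opens to 91 mm and grips with 3 to 60 N. Pads are 32 mm wide; open, the fingers measure 118 mm over their backs; the gripper's body (76 mm by 178 mm) begins 60 mm behind the grasp point.
Start: joints at [-1.327, 0.379, 1.734, -0, 1.028, -0.033], TCP at [191.29, -673.369, 213.932] pointing down, gripper open.
Joint ranges: [-2.77, 2.77], [-0.74, 2.19], [0, 2.66], [-1.06, 4.2], [0.31, 2.87], [-3.08, 3.08]. Speed limits (rad/s): [1.89, 1.89, 2.39, 3.14, 3.14, 3.14].

### API

Orientations are given as [roll, pitch, yaw] about the fixed x, y, z axes, in that order (R = Rz(yaw) Ry(pitch) Rx(roll)).
In Python, from rig import bot gives the robot as it stands.
- The arm moves only by the tool apply_moves, never from a script. Its argument "commands" is a list of rows, each an object of numbers: "ax", "ay", "az": the turn, a rotation vector about the tool's x, y, z in degrees; "tx", "ty", "tz": the shift along the tool's x, y, z in cm; "gripper": the closure, from -1 (fully open) to 1 (shut), so that 0 is half open. A call has 1 to 12 rows; each row shifts and turns the commanded pose from where the row before left it, along the tool's axes as they then stand; what a row does not reach is not made up. A row lasts 1/8 s, in which the tool goes at most 62.5 mm and 10.7 degrees, less where a joint would pass 70% of its speed; a pose out of reach is approached as far as the arm can. A call is refused whole if a number of a shift passes 6.25 or a number of a turn 10.7, either way. A call with a gripper value outside its range is refused whole. The fingers move at their own pace and stop on an object; "grip_force" is the grip in N (left out, the last holds). Time passes only in rows, so rows that do not move let the fingers close. It gives the time, the measured TCP pose, the force and the opening at its end, in the units of the state.
- bot.state(): the state, without advancing time (a new reading comes with each control period).
- bot.get_image(name): name is "scene" or "side" or "wrist"; returns the picture (400x640x3 uint8, red, green, blue); there is no depth.
- bot.camera_model(name): a dict with "K" (3x3 intrinsics, pixels), "origin" and "rotation" of the camera in the world; the wrist camera has in their place "mount" (4x4, takes a point from camera to tool coordinates, whose origin is the TCP and whose axes are the tool frame's). Camera axes: x right, y up, looking along -z (the intrinsics and any distortion apply to the point x, -y, -z); pixel columns grow to the right and rows downward; lengths in mm; the calibration is good to about 2 mm. A picture is of the moment at which its call begins: read the wrist's pose just before it. camera_model takes no time and is no camera call.
- bot.job_done(): hands the job in, once; it reports no verdict.
The state is a dict: "clock": time; "joint_pos": joint angles; "qd": joint speeds; "tau": joint torques, N m; "position": TCP position; "tcp_rot": TCP orientation; "contact_force": force on the tool from outside, world axes, zero at the start; "torque": the same for the moment, N m; "grip_width": opening from 0.0 (shut) to 1.0 (fully open).
Only numpy, scipy, OpenCV 4.12 (cv2) and the standard library are available. Lean on these libraries where they do the work, as an engineer would, in place of code of your own. Each camera call takes 0.05 s, during which the arm holds its last target.

### The job

Pick up the wire basket of test tiles by its wooden handle and hang it by its bail bar in both hooks of the spring-balanced dipping arm. Go down slowly with it as the arm sinks; let go only when the arm carries the whole weight and everything has come to rest for a moment, so that the arm does not jump up or down when you let go. Leave the basket hanging level in both hooks and do not disturb the tub and the cup.

Things in the scene. Friction and masses are not known exactly. Their poses are not given: they have to be found in the camera images.
- basket_handle (a point): Centre of the basket's handle: a round wooden sleeve, 22 mm thick, 60 mm long, round the middle of the straight 6 mm bail bar, 127 mm above the basket's underside and 75 mm above the tiles. x across the handle, y along handle and bar, z up. Bare bar shows from 30 to 56 mm either side of the centre; the bail's legs go down at 66 mm. It may hang either way round.
- hook_seat (a point): Mid-point between the two V hooks of the dipping arm, where the bar's centre line lies when hung; 0.30 m up unloaded. x points along the arm to its column, y from hook to hook, z up (hooks stay level). Hooks at 45 mm either side on smooth 8 mm rods; V 15 mm wide at the bottom, 32 at the top; lips rise 19 mm above the seat, so come in from above. Open for 69 mm behind the seat between the rods.
- dip_link (a joint): How far the arm has sunk, rad: 0 unloaded on its upper stop (0.20 above level), 0.6 at most. Links 300 mm long: 0.1 rad lowers the hooks 30 mm, nearly straight down (within 7 mm). The spring gives about 15 mm per newton, after a small preload; with the basket it settles 25 to 120 mm below its unloaded height, by weight. Lightly damped: let go too early or pushed too far down, it jumps.
- dip_swivel (a joint): Turn of the arm about its upright column, in rad, positive anticlockwise from above. Held by stiff friction, so the arm stays where it is; it need not be turned.
- dip_stand: Fixed stand of the dipping arm: round grey base 136 mm in diameter with a steel column to 291 mm height, and a shallow drip tray (120 by 150 by 17 mm) on the bench under the hooks. Origin at the column's foot; x points from the tray to the column.
- slip_tub: Bystander: grey tub with a red lid, 100 mm in diameter, 116 mm high; origin at its underside.
- grey_cup: Bystander: blue-grey glazed cup, 83 mm in diameter, 65 mm high; origin at its underside.
- basket: Loose wire basket, 84 mm (x) by 132 mm (y), 46 mm high without the bail, with five test tiles fixed on edge in it; origin at its underside. Its weight differs from time to time (2.2 to 8.6 N, dry or damp tiles).

How it is judged (in metres and radians):
On the way, in this order (a step that is already met when the one before it is completed fails the run):
1. the basket is lifted well clear of the bench by its handle (height (world z) of basket_handle above 0.2 m and contact force between the fingers and basket above 1 N), for 0.1 s.
2. the bail bar lies in both hooks and the arm has sunk under the basket and stands still, with the robot still holding the handle (distance between basket_handle and hook_seat below 0.02 m and value of joint dip_link above 0.05 rad and velocity of joint dip_link between -0.05 and 0.05 rad/s and contact force between the fingers and basket above 1 N), for 0.2 s.
At the end, for the whole second after the job is handed in: The bail bar lies in both hooks (handle centre within 20 mm of the seat point, within 8 mm in height, bar in line with the hooks within 0.15 rad), the basket hangs level within 0.15 rad, the arm has sunk by more than 0.05 rad, and arm and basket are at rest (distance between basket_handle and hook_seat below 0.02 m and z of basket_handle in the frame of hook_seat between -0.008 and 0.008 m and angle between the y axis of basket_handle and the y axis of hook_seat, either way round below 0.15 rad and angle between basket_handle's own z axis and vertical below 0.15 rad and value of joint dip_link above 0.05 rad and velocity of joint dip_link between -0.1 and 0.1 rad/s and linear speed of basket below 0.05 m/s); the robot touches nothing.
It fails at once if the arm jumps up or down when the basket is let go (faster than 0.35 rad/s, 105 mm/s at the hooks, while the fingers are off the basket) (contact force between the fingers and basket below 0.1 N and (velocity of joint dip_link above 0.35 rad/s or velocity of joint dip_link below -0.35 rad/s)).
It fails at once if the tub or the cup is moved by more than 30 mm (distance of any of slip_tub, grey_cup from where it was at the start of the episode above 0.03 m).
It also fails if it takes over 51 s, if anything falls off the work surface, if the arm or the gripper's body presses on something with over 40 N, if the wrist force passes 120 N, or if a joint passes its speed limit or range.

## Working session

There is one attempt and no reset: what is moved stays moved. The work goes in short steps, Python scripts to look and compute and a tool call to move; the robot and the scene stay as the last step left them, time stands still between calls to the robot, and variables do not carry over. Pictures are saved under pics/ and viewed, and the job is handed in when it is done.

Besides the shell and the picture viewer there is one more tool, called after "Request:" by a JSON object that holds its "op" and its "data", one argument or row to a line. apply_moves: Moves the arm, as the interface text tells. Its arguments: {"type":"object","properties":{"commands":{"type":"array","items":{"type":"object","properties":{"ax":{"type":"number"},"ay":{"type":"number"},"az":{"type":"number"},"tx":{"type":"number"},"ty":{"type":"number"},"tz":{"type":"number"},"gripper":{"type":"number"}}}},"grip_force":{"type":"number"}},"required":["commands"]}

```bash
ls; mkdir -p pics
python3 - <<'E'
from rig import bot
import cv2
print(bot.state())
for n in ("scene","side","wrist"):
    im=bot.get_image(n); cv2.imwrite(f"pics/{n}0.png",im[:,:,::-1]); m=bot.camera_model(n)
    print(n,{k:(v.tolist() if hasattr(v,'tolist') else v) for k,v in m.items()})
print(bot.grasp_offset)
E
```

```text
pics
{'clock': 0.0, 'joint_pos': array([-1.32729426e+00,  3.79443203e-01,  1.73474668e+00, -3.81833752e-05,
        1.02849841e+00, -3.33191482e-02]), 'qd': array([-0.00124522,  0.00055018,  0.00063917, -0.00101977,  0.00135069,
       -0.00180489]), 'tau': array([-2.35306696e-03, -7.63731766e+01, -4.34371269e+01,  6.49874168e-02,
        4.24398109e-02, -4.42995622e-05]), 'position': array([ 191.19087269, -672.98850283,  213.28091934]), 'tcp_rot': array([-3.14158882e+00,  1.09612318e-03, -1.29395538e+00]), 'contact_force': array([-0.36800909,  0.2102779 , -0.00888889]), 'torque': array([ 0.01365825, -0.05161806,  0.02412199]), 'grip_width': 1.0002870383481524}
scene {'K': [[423.91734436588797, 0.0, 323.1495181598124], [0.0, 423.91734436588797, 200.58143377662898], [0.0, 0.0, 1.0]], 'origin': [-365.2603070672885, 500.93027506177503, 810.8989431697149], 'rotation': [0.996556118461956, 0.009291635847218593, -2.0365027200178707]}
side {'K': [[404.3378690621292, 0.0, 323.7495856827092], [0.0, 404.3378690621292, 206.61588968088577], [0.0, 0.0, 1.0]], 'origin': [134.77127733059183, 959.7362319053357, 974.8954080960076], 'rotation': [0.9072009008090598, -0.011141210181364825, -2.7187679317555746]}
wrist {'K': [[292.9919789710022, 0.0, 316.95952462406615], [0.0, 292.9919789710022, 196.14479305628475], [0.0, 0.0, 1.0]], 'mount': [[0.999999849166, -0.00010999466678966342, -0.0005381162950650325, 0.35477218977708613], [-0.00023823227150353486, -0.9696460249926432, -0.24451284109704363, -69.09074755195935], [-0.0004948872180113188, 0.2445129324128615, -0.9696459049413358, -171.19519591824746], [0.0, 0.0, 0.0, 1.0]]}
18.8
```

View pics/scene0.png

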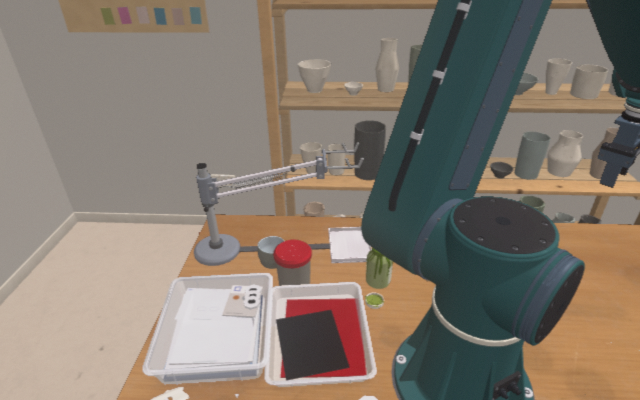

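View pics/side0.png

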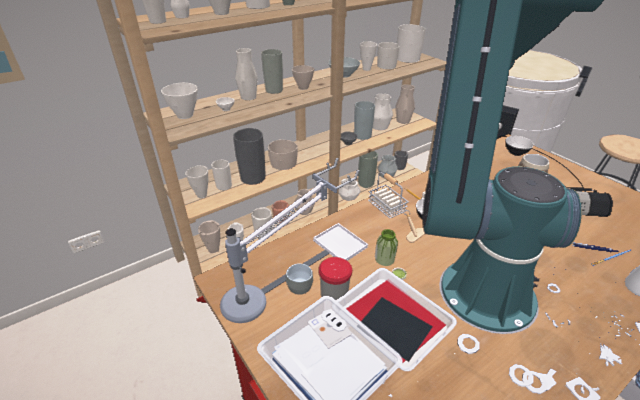

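View pics/wrist0.png

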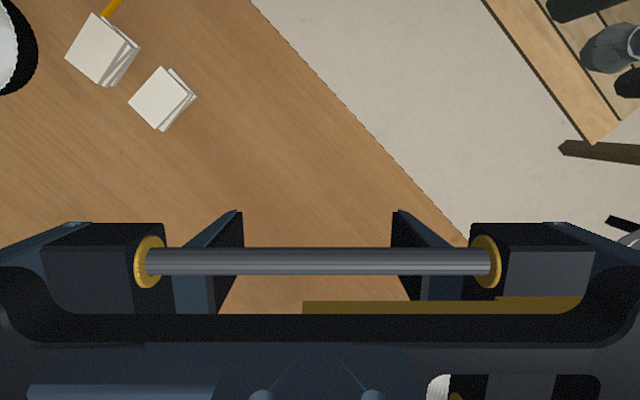

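The side view shows the basket at about (390,198), the hooks at (325,178) and the tray at (340,242). The scene view shows the hooks at about (345,155) and the column at (205,200). I'll zoom in on these.

```bash
cat > h.py <<'E'
import numpy as np, cv2
from scipy.spatial.transform import Rotation as R
from rig import bot
def cam(n,st=None):
    m=bot.camera_model(n); K=np.array(m['K'])
    if n=='wrist':
        st=st or bot.state(); T=np.eye(4); T[:3,:3]=R.from_euler('xyz',st['tcp_rot']).as_matrix(); T[:3,3]=st['position']
        C=T@np.array(m['mount']); return K,C[:3,:3],C[:3,3]
    return K,R.from_euler('xyz',m['rotation']).as_matrix(),np.array(m['origin'])
def ray(c,uv):
    K,Rm,o=c; d=np.linalg.inv(K)@np.array([uv[0],uv[1],1.]); d=Rm@np.array([d[0],-d[1],-d[2]]); return o,d/np.linalg.norm(d)
def onz(c,uv,z):
    o,d=ray(c,uv); return o+d*(z-o[2])/d[2]
def tri(c1,p1,c2,p2):
    o1,d1=ray(c1,p1);o2,d2=ray(c2,p2)
    A=np.stack([d1,-d2],1); t=np.linalg.lstsq(A,o2-o1,rcond=None)[0]
    a=o1+d1*t[0]; b=o2+d2*t[1]; return (a+b)/2,np.linalg.norm(a-b)
def proj(c,p):
    K,Rm,o=c; q=Rm.T@(np.array(p,float)-o); q=K@np.array([q[0],-q[1],-q[2]]); return q[:2]/q[2]
def crop(im,x0,y0,w,h,s,fn):
    cv2.imwrite(fn,cv2.resize(im[y0:y0+h,x0:x0+w],None,fx=s,fy=s,interpolation=cv2.INTER_CUBIC))
E
python3 - <<'E'
from h import *
a=cv2.imread('pics/side0.png');b=cv2.imread('pics/scene0.png')
crop(a,300,150,130,100,6,'pics/s1.png'); crop(b,300,130,100,75,8,'pics/c1.png')
s=cam('side');c=cam('scene')
print('basket z127',onz(s,(388,190),127))
print('column top', tri(s,(232,233),c,(202,168)))
print('hooks',tri(s,(325,175),c,(345,158)))
print('base',onz(s,(243,303),10),onz(c,(218,248),10)); print('tray',onz(s,(341,242),15),onz(c,(350,245),15))
print('lid',onz(s,(336,269),116),onz(c,(294,252),116)); print('cup',onz(s,(300,271),65),onz(c,(272,244),65))
E
```

```text
basket z127 [ 401.21152528 -219.84526777  127.        ]
column top (array([659.07997272, 347.9968437 , 280.71627867]), np.float64(2.3227701632968496))
hooks (array([567.34319702, -30.8703618 , 259.2644019 ]), np.float64(1.7596464102105172))
base [657.91816957 353.63305217  10.        ] [656.63351451 345.94857946  10.        ]
tray [492.81888898  -7.88843628  15.        ] [483.29430402  -6.56966358  15.        ]
lid [425.07343274 205.20961044 116.        ] [416.47285535 198.27272352 116.        ]
cup [538.26237539 213.85614288  65.        ] [534.13481697 217.06103405  65.        ]
```

View pics/s1.png

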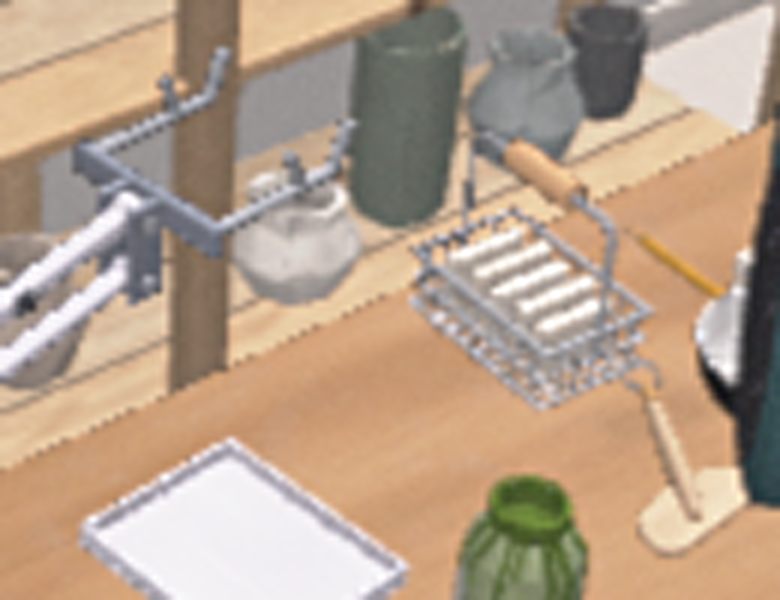

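View pics/c1.png

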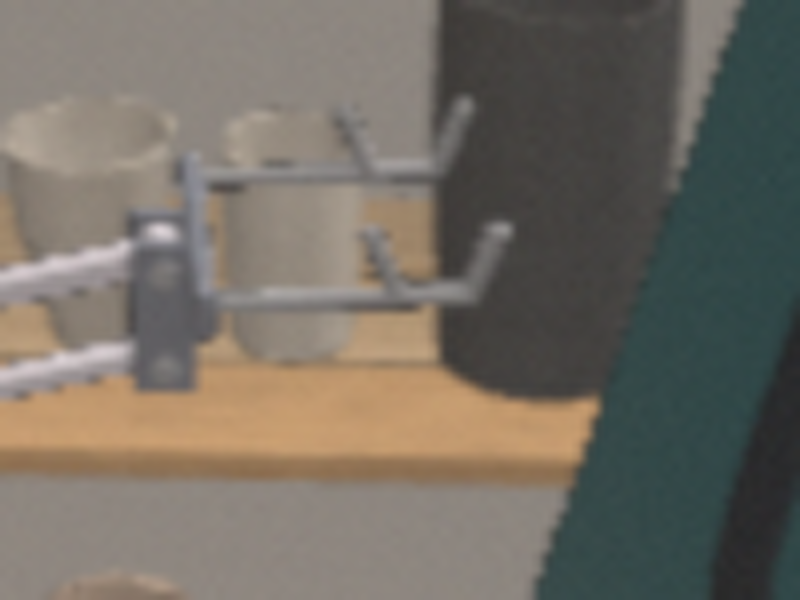

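Run:
```python
from h import *
s=cam('side');c=cam('scene')
S=lambda u,v:((u+.5)/6-.5+300,(v+.5)/6-.5+150)
C=lambda u,v:((u+.5)/8-.5+300,(v+.5)/8-.5+130)
P={'Abt':((168,83),(343,110)),'Aft':((222,52),(465,103)),'Abb':((175,110),(375,168)),'Afb':((212,95),(438,172)),
'Bbt':((290,160),(372,235)),'Bft':((345,125),(500,230)),'Bbb':((298,185),(405,292)),'Bfb':((335,168),(470,295)),
'cornA':((85,155),(190,165)),'cornB':((212,240),(210,300))}
D={}
for k,(a,b) in P.items():
    D[k],e=tri(s,S(*a),c,C(*b)); print(k,D[k].round(1),round(e,1))
A=(D['Abb']+D['Afb'])/2;B=(D['Bbb']+D['Bfb'])/2
print('seat',(A+B)/2,'y dir',A-B,np.linalg.norm(A-B), 'yaw',np.degrees(np.arctan2(*(A-B)[[1,0]])))
e1=onz(s,S(512,152),127);e2=onz(s,S(580,190),127);print('handle',e1,e2,(e1+e2)/2,np.linalg.norm(e1-e2))
t1=onz(s,S(480,135),127);t2=onz(s,S(605,210),127);print('bail',t1,t2,(t1+t2)/2,np.linalg.norm(t1-t2),np.degrees(np.arctan2(*(t1-t2)[[1,0]])))
```

```text
Abt [551.6 -13.2 315.9] 0.3
Aft [538.7 -53.6 315.3] 0.1
Abb [553.4 -27.4 290.5] 0.4
Afb [540.1 -45.2 291.9] 2.6
Bbt [471.   20.9 312.9] 1.4
Bft [457.  -18.5 312.8] 0.8
Bbb [470.5   8.2 289.9] 0.6
Bfb [457.4  -8.7 292.1] 1.8
cornA [576.7  32.9 293.8] 2.5
cornB [491.6  68.8 290.6] 3.4
seat [505.35616308 -18.28653328 291.09379917] y dir [ 82.82439843 -36.06548762   0.17324477] 90.33620750265021 yaw -23.5304865721169
handle [ 440.94256563 -309.55483003  127.        ] [ 389.8941108  -286.65720286  127.        ] [ 415.41833821 -298.10601644  127.        ] 55.94860204816381
bail [ 465.42205033 -319.69359236  127.        ] [ 369.89396063 -272.17588461  127.        ] [ 417.65800548 -295.93473849  127.        ] 106.69371336523267 -26.446730969742163
```

Hook seat is at about (505,-18), with a bar yaw of about -23°. The handle is at about (416,-297), yaw about -25°. I'll move near the handle, offset so the wrist camera can see it.

Request:
{"op": "apply_moves", "data": {
  "commands": [
    {"az":10.2,"tz":-2},
    {"az":10.2,"tz":-2},
    {"az":10.2,"tz":-2},
    {"az":10.2,"tz":-2},
    {"tx":-5.4},
    {"tx":-5.4},
    {"tx":-5.4},
    {"tx":-5.4},
    {"tx":-5.4},
    {"tx":-5.4},
    {"tx":-5.4},
    {"tx":-5.4}
  ],
  "grip_force": 20
}}

```text
schema error: expected keys ax, ay, az, tx, ty, tz, gripper
```

Request:
{"op": "apply_moves", "data": {
  "commands": [
    {"gripper":-1},
    {"gripper":-1}
  ]
}}

```text
schema error: expected keys ax, ay, az, tx, ty, tz, gripper
```

Run:
```python
from h import *
import json
st=bot.state(); im=bot.get_image('wrist')[:,:,::-1]; cv2.imwrite('pics/w1.png',im)
json.dump({k:list(np.atleast_1d(v)) for k,v in st.items()},open('w1.json','w'))
print(st['clock'],st['position'],np.degrees(st['tcp_rot']),np.abs(st['qd']).max())
print(proj(cam('wrist',st),[416,-297,127]))
```

```text
0.15 [ 191.19812777 -673.06740919  213.42757733] [-1.79999247e+02  5.01203749e-02 -7.41409165e+01] 0.003623305428719776
[-149.65961465 -277.85883372]
```

View pics/w1.png

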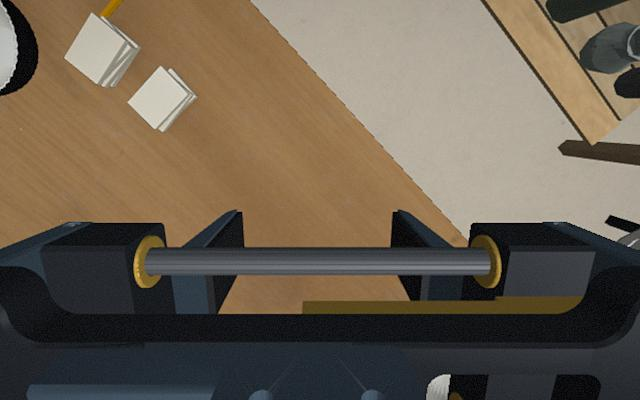

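Every row needs all seven keys, so nothing moved.

Request:
{"op": "apply_moves", "data": {
  "commands": [
    {"ax":0,"ay":0,"az":10.2,"tx":0,"ty":0,"tz":-2,"gripper":-1},
    {"ax":0,"ay":0,"az":10.2,"tx":0,"ty":0,"tz":-2,"gripper":-1},
    {"ax":0,"ay":0,"az":10.2,"tx":0,"ty":0,"tz":-2,"gripper":-1},
    {"ax":0,"ay":0,"az":10.2,"tx":0,"ty":0,"tz":-2,"gripper":-1},
    {"ax":0,"ay":0,"az":0,"tx":-5.4,"ty":0,"tz":0,"gripper":-1},
    {"ax":0,"ay":0,"az":0,"tx":-5.4,"ty":0,"tz":0,"gripper":-1},
    {"ax":0,"ay":0,"az":0,"tx":-5.4,"ty":0,"tz":0,"gripper":-1},
    {"ax":0,"ay":0,"az":0,"tx":-5.4,"ty":0,"tz":0,"gripper":-1},
    {"ax":0,"ay":0,"az":0,"tx":-5.4,"ty":0,"tz":0,"gripper":-1},
    {"ax":0,"ay":0,"az":0,"tx":-5.4,"ty":0,"tz":0,"gripper":-1},
    {"ax":0,"ay":0,"az":0,"tx":-5.4,"ty":0,"tz":0,"gripper":-1},
    {"ax":0,"ay":0,"az":0,"tx":-5.4,"ty":0,"tz":0,"gripper":-1}
  ],
  "grip_force": 20
}}

```text
clock: 1.7
position: [373.8, -280.0, 294.0]
tcp_rot: [-3.141, -0.0, -2.006]
contact_force: [1.3, -0.2, 0.1]
grip_width: 1.003
```

Request:
{"op": "apply_moves", "data": {
  "commands": [
    {"ax":0,"ay":0,"az":0,"tx":0,"ty":0,"tz":0,"gripper":-1},
    {"ax":0,"ay":0,"az":0,"tx":0,"ty":0,"tz":0,"gripper":-1}
  ]
}}

```text
clock: 1.95
position: [373.5, -281.8, 294.0]
tcp_rot: [-3.141, -0.0, -2.005]
contact_force: [-0.3, -0.2, 0.6]
grip_width: 0.998
```

Run:
```python
from h import *
import json
st=bot.state(); im=bot.get_image('wrist')[:,:,::-1]; cv2.imwrite('pics/w1.png',im)
json.dump({k:np.atleast_1d(v).tolist() for k,v in st.items()},open('w1.json','w'))
print(st['clock'],st['position'],np.degrees(st['tcp_rot']),np.abs(st['qd']).max())
print(proj(cam('wrist',st),[416,-297,127]))
```

```text
1.95 [ 373.48463524 -281.8178968   294.01346604] [-1.79988932e+02 -1.22967916e-02 -1.14899435e+02] 0.02382063565027117
[313.26734777 144.31927997]
```

View pics/w1.png

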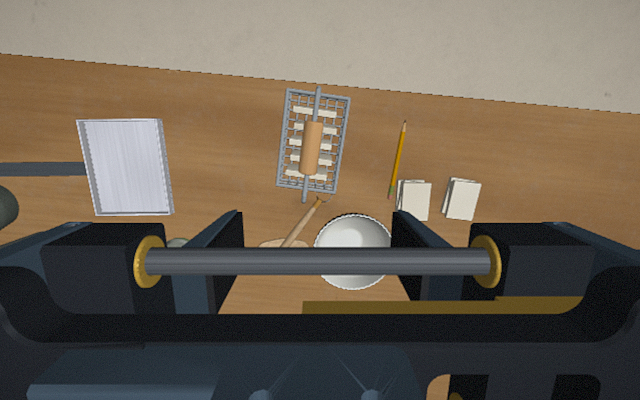

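The wrist view shows the handle at about (312,147), with the bail running from (318,88) to (305,198). I'll zoom in to measure it, using the lower handle edge to check.

Run:
```python
from h import *
a=cv2.imread('pics/w1.png'); crop(a,265,80,95,130,4.5,'pics/w1z.png')
```

```text
(no output)
```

View pics/w1z.png

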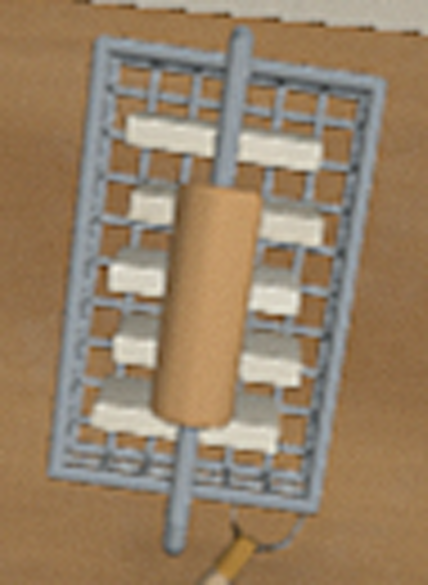

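Run:
```python
from h import *
import json
st={k:np.array(v) for k,v in json.load(open('w1.json')).items()}
c=cam('wrist',st); W=lambda u,v:((u+.5)/4.5-.5+265,(v+.5)/4.5-.5+80)
a=onz(c,W(223,187),127);b=onz(c,W(192,420),127);print('sleeve',a,b,(a+b)/2,np.linalg.norm(a-b))
d=onz(c,W(241,28),127);e=onz(c,W(173,550),127);print('bail',d,e,(d+e)/2,np.linalg.norm(d-e),np.degrees(np.arctan2(*(d-e)[[1,0]])))
m=(a+b)/2*.5+(d+e)/2*.5
yaw=st['tcp_rot'][2]; x=np.array([np.cos(yaw),np.sin(yaw)]);y=np.array([np.sin(yaw),-np.cos(yaw)])
dd=m[:2]-st['position'][:2]; print(m,'dx,dy tool',dd@x,dd@y,'yaw',np.degrees(yaw))
# basket rim corners z=46
cs=[onz(c,W(*p),46) for p in [(103,45),(380,82),(310,505),(58,470)]]
print(np.mean(cs,0), [np.degrees(np.arctan2(*(cs[0]-cs[3])[[1,0]])),np.degrees(np.arctan2(*(cs[1]-cs[2])[[1,0]]))],[np.linalg.norm(cs[0]-cs[3]),np.linalg.norm(cs[0]-cs[1])])
```

```text
sleeve [ 438.73241851 -308.74059841  127.        ] [ 389.06379586 -276.68669701  127.        ] [ 413.89810718 -292.71364771  127.        ] 59.11365891250071
bail [ 470.62944604 -328.42707202  127.        ] [ 359.61167318 -257.14572297  127.        ] [ 415.12055961 -292.78639749  127.        ] 131.93171193157391 -32.703364217562864
[ 414.5093334 -292.7500226  127.       ] dx,dy tool -7.356535728407247 -41.81409589621001 yaw -114.89943523732704
[ 414.14143026 -292.66504822   46.        ] [np.float64(-32.66595931532109), np.float64(-33.264389206313965)] [np.float64(131.50429253279398), np.float64(84.15546517489669)]
```

Handle is at (414.5,-292.7), yaw -32.7°. The sleeve measures 59 mm, which agrees with the spec. Going in.

Request:
{"op": "apply_moves", "data": {
  "commands": [
    {"ax":0,"ay":0,"az":7.8,"tx":0,"ty":0,"tz":0,"gripper":-1},
    {"ax":0,"ay":0,"az":0,"tx":-1.3,"ty":-4.04,"tz":0,"gripper":-1},
    {"ax":0,"ay":0,"az":0,"tx":0,"ty":0,"tz":4.4,"gripper":-1},
    {"ax":0,"ay":0,"az":0,"tx":0,"ty":0,"tz":4.4,"gripper":-1},
    {"ax":0,"ay":0,"az":0,"tx":0,"ty":0,"tz":3.3,"gripper":-1},
    {"ax":0,"ay":0,"az":0,"tx":0,"ty":0,"tz":2.5,"gripper":-1},
    {"ax":0,"ay":0,"az":0,"tx":0,"ty":0,"tz":2,"gripper":-1},
    {"ax":0,"ay":0,"az":0,"tx":0,"ty":0,"tz":2,"gripper":-1},
    {"ax":0,"ay":0,"az":0,"tx":0,"ty":0,"tz":0,"gripper":-1},
    {"ax":0,"ay":0,"az":0,"tx":0,"ty":0,"tz":0,"gripper":-1}
  ],
  "grip_force": 25
}}

```text
clock: 3.25
position: [414.5, -293.4, 108.5]
tcp_rot: [-3.141, -0.0, -2.143]
contact_force: [-1.6, -0.6, 0.8]
grip_width: 1.001
```

Run:
```python
from h import *
st=bot.state(); im=bot.get_image('wrist')[:,:,::-1]; cv2.imwrite('pics/w2.png',im)
print(st['clock'],st['position'],np.degrees(st['tcp_rot']),st['contact_force'])
```

```text
3.25 [ 414.50468096 -293.41201079  108.49664575] [-1.79972233e+02 -3.30197610e-03 -1.22798978e+02] [-1.58459303 -0.59931164  0.78347677]
```

View pics/w2.png

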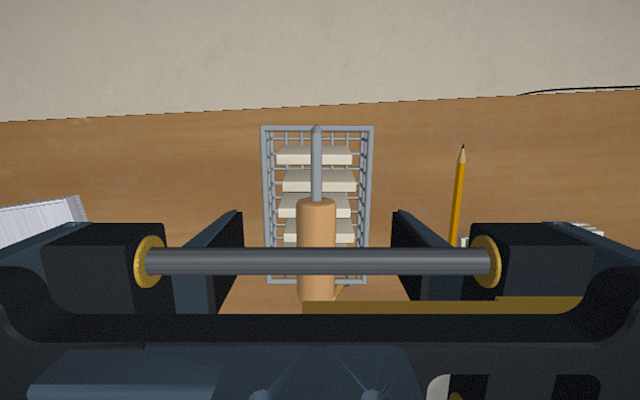

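The handle is centred between the fingers and lined up vertically in the image, with the sleeve at column 317. I'll close and lift.

Request:
{"op": "apply_moves", "data": {
  "commands": [
    {"ax":0,"ay":0,"az":0,"tx":0,"ty":0,"tz":0,"gripper":1},
    {"ax":0,"ay":0,"az":0,"tx":0,"ty":0,"tz":0,"gripper":1},
    {"ax":0,"ay":0,"az":0,"tx":0,"ty":0,"tz":0,"gripper":1},
    {"ax":0,"ay":0,"az":0,"tx":0,"ty":0,"tz":0,"gripper":1},
    {"ax":0,"ay":0,"az":0,"tx":0,"ty":0,"tz":0,"gripper":1},
    {"ax":0,"ay":0,"az":0,"tx":0,"ty":0,"tz":0,"gripper":1},
    {"ax":0,"ay":0,"az":0,"tx":0,"ty":0,"tz":0,"gripper":1}
  ],
  "grip_force": 25
}}

```text
clock: 4.18
position: [414.5, -292.5, 107.9]
tcp_rot: [3.142, 0.0, -2.142]
contact_force: [0.4, -0.1, -0.3]
grip_width: 0.266
```

Request:
{"op": "apply_moves", "data": {
  "commands": [
    {"ax":0,"ay":0,"az":0,"tx":0,"ty":0,"tz":-0.5,"gripper":1},
    {"ax":0,"ay":0,"az":0,"tx":0,"ty":0,"tz":-1.0,"gripper":1},
    {"ax":0,"ay":0,"az":0,"tx":0,"ty":0,"tz":-2,"gripper":1},
    {"ax":0,"ay":0,"az":0,"tx":0,"ty":0,"tz":-3,"gripper":1},
    {"ax":0,"ay":0,"az":0,"tx":0,"ty":0,"tz":-4,"gripper":1},
    {"ax":0,"ay":0,"az":0,"tx":0,"ty":0,"tz":-4,"gripper":1},
    {"ax":0,"ay":0,"az":0,"tx":0,"ty":0,"tz":-4,"gripper":1},
    {"ax":0,"ay":0,"az":0,"tx":0,"ty":0,"tz":-4,"gripper":1},
    {"ax":0,"ay":0,"az":0,"tx":0,"ty":0,"tz":-2,"gripper":1},
    {"ax":0,"ay":0,"az":0,"tx":0,"ty":0,"tz":0,"gripper":1},
    {"ax":0,"ay":0,"az":0,"tx":0,"ty":0,"tz":0,"gripper":1}
  ]
}}

```text
clock: 5.55
position: [413.8, -292.1, 351.7]
tcp_rot: [3.14, 0.0, -2.142]
contact_force: [1.1, 0.8, -7.8]
grip_width: 0.236
```

Run:
```python
from h import *
st=bot.state(); im=bot.get_image('wrist')[:,:,::-1]; cv2.imwrite('pics/w3.png',im)
im=bot.get_image('side')[:,:,::-1]; cv2.imwrite('pics/s3.png',im)
print(st['clock'],st['position'],np.degrees(st['tcp_rot']),st['contact_force'],bot.state()['contact_force'],st['grip_width'])
```

```text
5.55 [ 413.84754424 -292.0789384   351.7294181 ] [ 1.79899776e+02  8.13734136e-03 -1.22738992e+02] [ 1.12407325  0.7955727  -7.795048  ] [-0.65601813 -0.11643284 -7.83913306] 0.23604684779281823
```

View pics/w3.png

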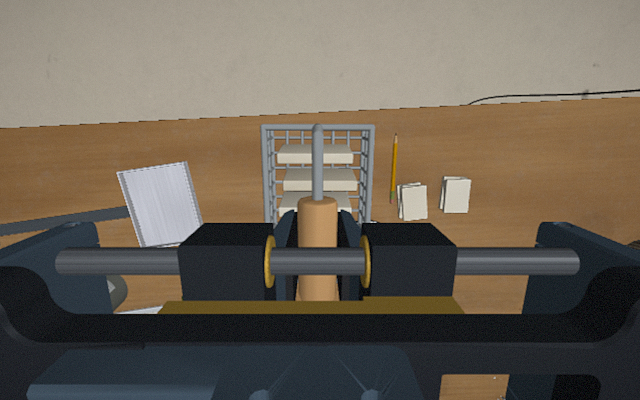

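View pics/s3.png

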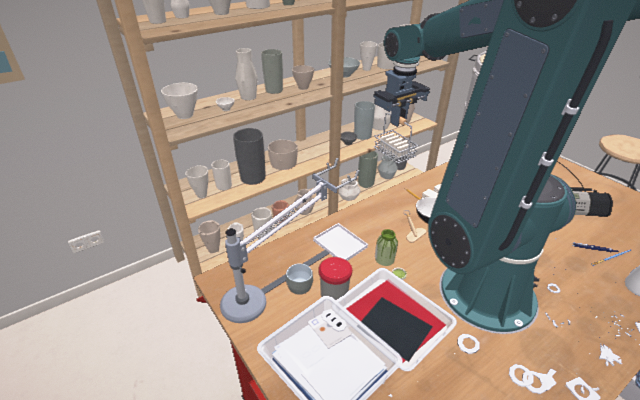

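I have it: weight about 7.8 N, and the basket hangs level. Next I go to a standoff 100 mm in front of the hooks, with the bar above the lips and the basket body below the rods.

Request:
{"op": "apply_moves", "data": {
  "commands": [
    {"ax":0,"ay":0,"az":-4.8,"tx":0,"ty":0,"tz":0.5,"gripper":1},
    {"ax":0,"ay":0,"az":-4.9,"tx":0,"ty":0,"tz":0.5,"gripper":1},
    {"ax":0,"ay":0,"az":0,"tx":-1.0,"ty":0.1,"tz":0.5,"gripper":1},
    {"ax":0,"ay":0,"az":0,"tx":-2,"ty":0.3,"tz":0.5,"gripper":1},
    {"ax":0,"ay":0,"az":0,"tx":-3,"ty":0.4,"tz":0.5,"gripper":1},
    {"ax":0,"ay":0,"az":0,"tx":-3.5,"ty":0.4,"tz":0.5,"gripper":1},
    {"ax":0,"ay":0,"az":0,"tx":-3.5,"ty":0.4,"tz":0.5,"gripper":1},
    {"ax":0,"ay":0,"az":0,"tx":-3,"ty":0.4,"tz":0,"gripper":1},
    {"ax":0,"ay":0,"az":0,"tx":-1.8,"ty":0.2,"tz":0,"gripper":1},
    {"ax":0,"ay":0,"az":0,"tx":-1,"ty":0.1,"tz":0,"gripper":1},
    {"ax":0,"ay":0,"az":0,"tx":0,"ty":0,"tz":0,"gripper":1},
    {"ax":0,"ay":0,"az":0,"tx":0,"ty":0,"tz":0,"gripper":1}
  ]
}}

```text
clock: 7.15
position: [466.7, -110.9, 317.8]
tcp_rot: [3.141, -0.0, -1.974]
contact_force: [-0.3, -0.9, -7.7]
grip_width: 0.236
```

Run:
```python
from h import *
import json
st=bot.state(); im=bot.get_image('wrist')[:,:,::-1]; cv2.imwrite('pics/w4.png',im)
json.dump({k:np.atleast_1d(v).tolist() for k,v in st.items()},open('w4.json','w'))
im=bot.get_image('side')[:,:,::-1]; crop(im,290,100,160,110,5,'pics/s4.png')
im=bot.get_image('scene')[:,:,::-1]; cv2.imwrite('pics/c4.png',im)
print(st['clock'],st['position'],np.degrees(st['tcp_rot']),st['contact_force'],bot.state()['contact_force'],st['grip_width'])
```

```text
7.15 [ 466.72165768 -110.94086199  317.81849525] [ 1.79990876e+02 -8.74853441e-03 -1.13083996e+02] [-0.33588521 -0.88109073 -7.67074077] [ 0.29277623  0.25981464 -7.50025478] 0.23565616466452532
```

View pics/w4.png

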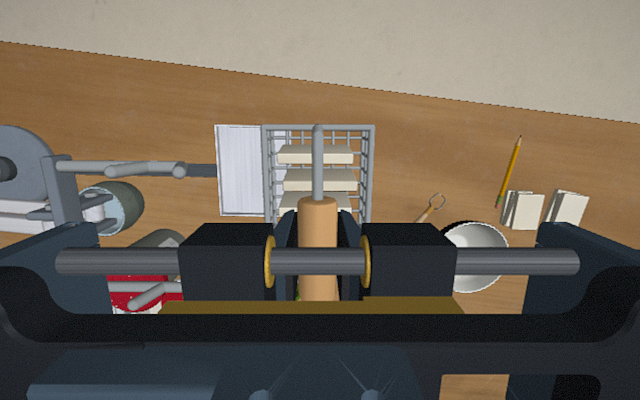

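View pics/s4.png

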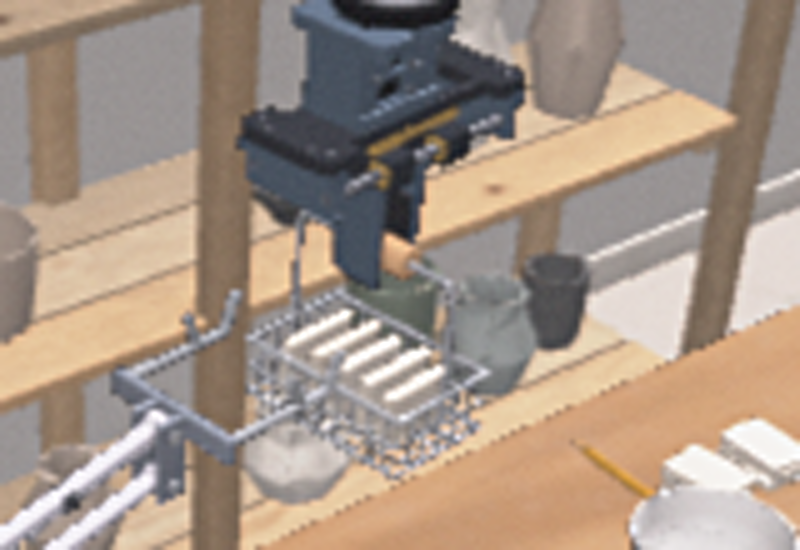

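View pics/c4.png

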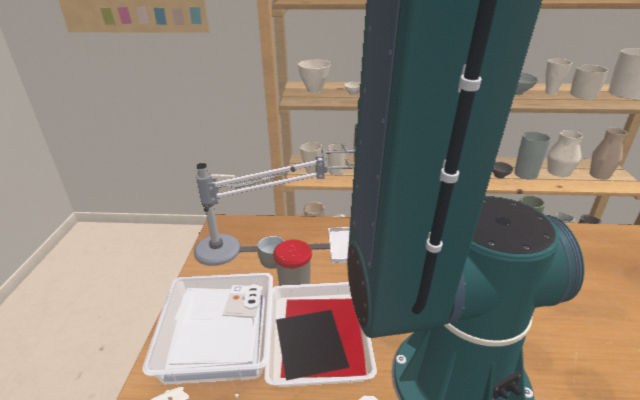

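The wrist view shows the near hook's rod from (65,165) to (183,172) and its prong tips at about (110,171) and (180,171). The far hook's prong is at (150,296). Zooming in.

Run:
```python
from h import *
a=cv2.imread('pics/w4.png'); crop(a,40,140,160,60,5,'pics/w4z.png'); crop(a,95,260,110,60,5,'pics/w4y.png')
```

```text
(no output)
```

View pics/w4z.png

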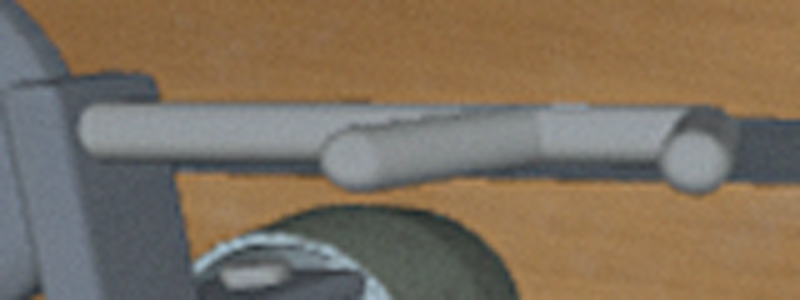

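View pics/w4y.png

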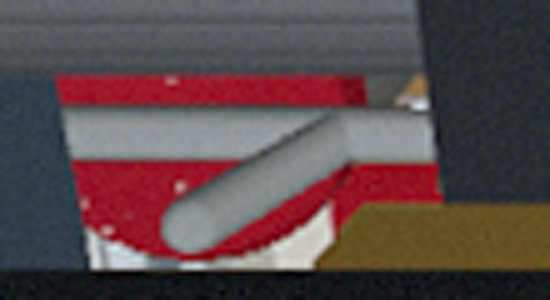

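Run:
```python
from h import *
import json
st={k:np.array(v) for k,v in json.load(open('w4.json')).items()}
c=cam('wrist',st); W=lambda u,v:((u+.5)/5-.5+40,(v+.5)/5-.5+140); V=lambda u,v:((u+.5)/5-.5+95,(v+.5)/5-.5+260)
for z in (313,318):
    bt=onz(c,W(355,160),z);ft=onz(c,W(697,162),z);fb=onz(c,V(193,228),z)
    print(z,bt,ft,fb,'fb dist',np.linalg.norm(bt-ft),'hookdist',np.linalg.norm(bt-fb),'yaw',np.degrees(np.arctan2(*(bt-fb)[[1,0]])),'xdir',np.degrees(np.arctan2(*(bt-ft)[[1,0]])))
    print('seat xy',(bt+ft)/2+(fb-bt)/2)
for z in (291,294):
    a=onz(c,W(110,132),z);b=onz(c,W(620,133),z);print('rod near dir',np.degrees(np.arctan2(*(a-b)[[1,0]])),b)
    f1=onz(c,V(70,133),z);f2=onz(c,V(430,136),z);print('rod far dir',np.degrees(np.arctan2(*(f1-f2)[[1,0]])))
    # perpendicular distance rods
    u=(a-b)/np.linalg.norm(a-b); d=f2-b; print('rod sep',np.linalg.norm(d-u*(d@u)))
    n=onz(c,W(545,120),z);m=onz(c,V(345,110),z)
print('handle at', onz(c,(317.5,202),336))
```

```text
313 [552.77395536 -11.61990355 313.        ] [536.29863824 -49.67454994 313.        ] [468.07435586  24.93067979 313.        ] fb dist 41.46796578344948 hookdist 92.24948399578507 yaw -23.34174097696335 xdir 66.59036141276299
seat xy [502.18649705 -12.37193508 313.        ]
318 [552.13904706 -15.21492587 318.        ] [536.13177235 -52.18848909 318.        ] [469.84565339  20.29730279 318.        ] fb dist 40.28991463227714 hookdist 89.62879574250054 yaw -23.34174097696336 xdir 66.590361412763
seat xy [502.98871287 -15.94559315 318.        ]
rod near dir 66.81619430334163 [544.61615952 -30.96904602 291.        ]
rod far dir 66.39310029005591
rod sep 91.65319290616935
rod near dir 66.81619430334162 [544.40114272 -32.59322888 294.        ]
rod far dir 66.39310029005591
rod sep 90.26452499148111
handle at [ 491.80045691 -122.0421949   336.        ]
```

The seat estimates agree: (503–505, -16 to -18), yaw -23.3°. I'm moving over the hooks.

Request:
{"op": "apply_moves", "data": {
  "commands": [
    {"ax":0,"ay":0,"az":0.3,"tx":-0.6,"ty":0,"tz":0,"gripper":1},
    {"ax":0,"ay":0,"az":0,"tx":-1.2,"ty":0.1,"tz":0,"gripper":1},
    {"ax":0,"ay":0,"az":0,"tx":-1.8,"ty":0.1,"tz":0,"gripper":1},
    {"ax":0,"ay":0,"az":0,"tx":-2,"ty":0.1,"tz":0,"gripper":1},
    {"ax":0,"ay":0,"az":0,"tx":-1.8,"ty":0,"tz":0,"gripper":1},
    {"ax":0,"ay":0,"az":0,"tx":-1.4,"ty":0,"tz":0,"gripper":1},
    {"ax":0,"ay":0,"az":0,"tx":-0.9,"ty":0,"tz":0,"gripper":1},
    {"ax":0,"ay":0,"az":0,"tx":-0.4,"ty":0,"tz":0,"gripper":1},
    {"ax":0,"ay":0,"az":0,"tx":0,"ty":0,"tz":0,"gripper":1},
    {"ax":0,"ay":0,"az":0,"tx":0,"ty":0,"tz":0,"gripper":1}
  ]
}}

```text
clock: 8.55
position: [504.0, -17.0, 317.9]
tcp_rot: [3.142, -0.0, -1.979]
contact_force: [-0.9, 0.2, -7.8]
grip_width: 0.237
```

Run:
```python
from h import *
import json
st=bot.state(); im=bot.get_image('wrist')[:,:,::-1]; crop(im,220,100,200,150,4,'pics/w5.png')
json.dump({k:np.atleast_1d(v).tolist() for k,v in st.items()},open('w5.json','w'))
im=bot.get_image('side')[:,:,::-1]; crop(im,270,100,130,100,6,'pics/s5.png')
print(st['clock'],st['position'],np.degrees(st['tcp_rot']),st['contact_force'],bot.state()['contact_force'],st['grip_width'])
```

```text
8.55 [503.99760056 -16.95004795 317.92120713] [ 1.79998622e+02 -5.09428389e-03 -1.13362209e+02] [-0.85172203  0.18763859 -7.81251486] [ 0.75687974 -0.42637374 -7.94533744] 0.23671601470516318
```

View pics/w5.png

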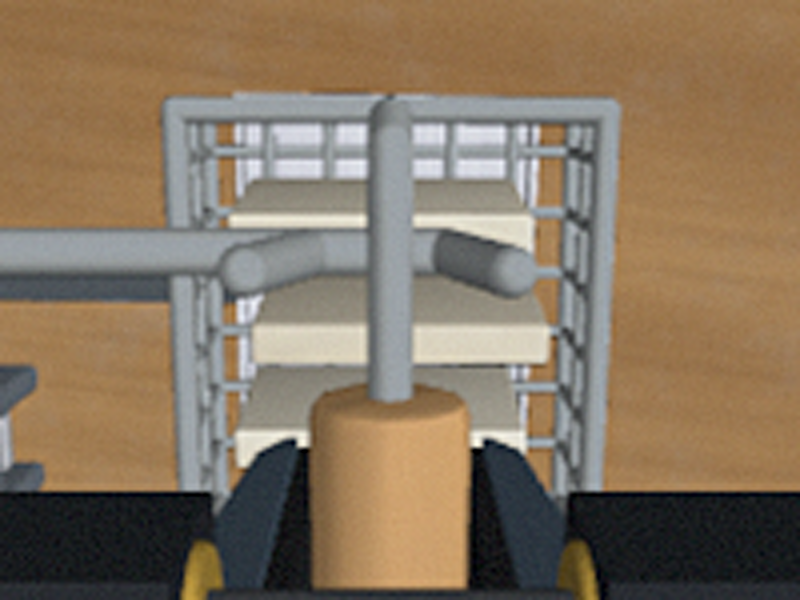

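View pics/s5.png

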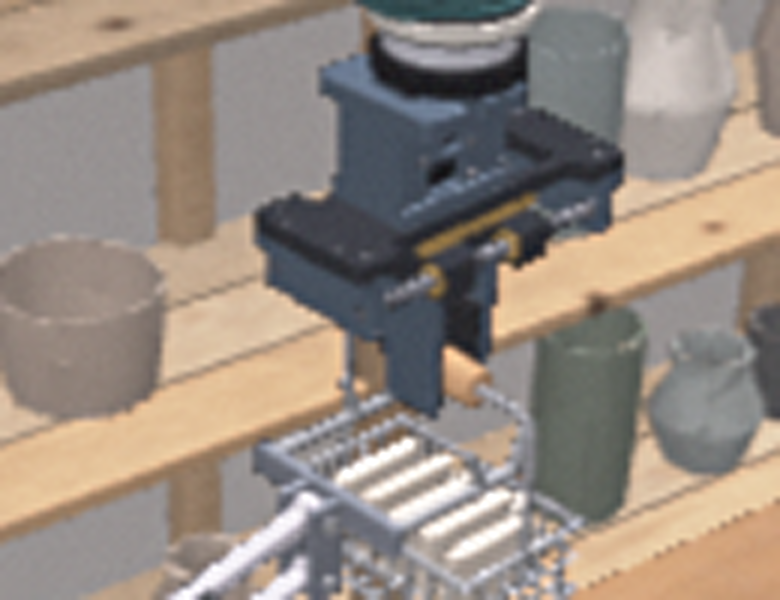

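The bar lies between the near hook's prongs (tips at crop columns 243 and 514, bar at 390). I'll lower to just above contact.

Request:
{"op": "apply_moves", "data": {
  "commands": [
    {"ax":0,"ay":0,"az":0,"tx":0,"ty":0,"tz":0.4,"gripper":1},
    {"ax":0,"ay":0,"az":0,"tx":0,"ty":0,"tz":0.5,"gripper":1},
    {"ax":0,"ay":0,"az":0,"tx":0,"ty":0,"tz":0.5,"gripper":1},
    {"ax":0,"ay":0,"az":0,"tx":0,"ty":0,"tz":0.5,"gripper":1},
    {"ax":0,"ay":0,"az":0,"tx":0,"ty":0,"tz":0.5,"gripper":1},
    {"ax":0,"ay":0,"az":0,"tx":0,"ty":0,"tz":0.4,"gripper":1},
    {"ax":0,"ay":0,"az":0,"tx":0,"ty":0,"tz":0.4,"gripper":1},
    {"ax":0,"ay":0,"az":0,"tx":0,"ty":0,"tz":0.3,"gripper":1},
    {"ax":0,"ay":0,"az":0,"tx":0,"ty":0,"tz":0,"gripper":1}
  ]
}}

```text
clock: 9.78
position: [504.0, -16.6, 282.7]
tcp_rot: [3.141, -0.0, -1.978]
contact_force: [-1.0, -1.1, -7.3]
grip_width: 0.238
```

Run:
```python
from h import *
st=bot.state(); im=bot.get_image('wrist')[:,:,::-1]; crop(im,220,100,200,150,4,'pics/w6.png')
im=bot.get_image('side')[:,:,::-1]; crop(im,290,130,100,75,8,'pics/s6.png')
print(st['clock'],st['position'],np.degrees(st['tcp_rot']),st['contact_force'],bot.state()['contact_force'],st['torque'],st['grip_width'])
```

```text
9.775 [504.01068558 -16.6048713  282.7220687 ] [ 1.79979522e+02 -5.63911114e-03 -1.13341041e+02] [-1.00109176 -1.08609959 -7.34626323] [-0.71029734  0.41768956 -7.75281524] [0.07418189 0.05956474 0.06110483] 0.23755048249466965
```

View pics/w6.png

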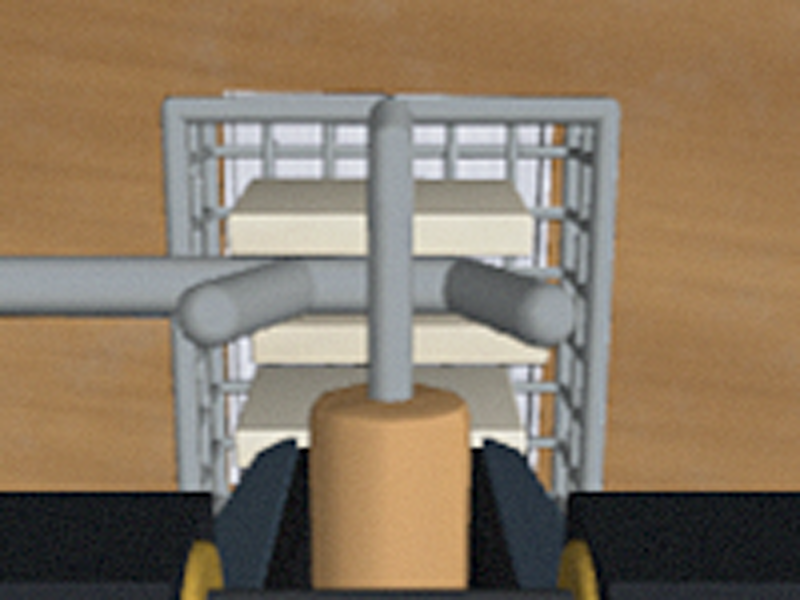

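View pics/s6.png

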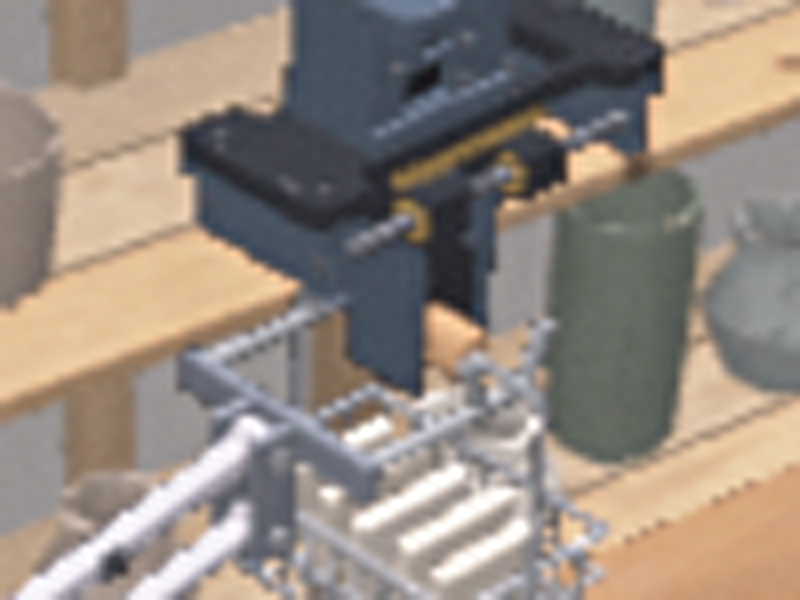

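The bar is between the prongs on both hooks. Now I go down slowly, about 20 mm/s, following the arc, and check the force on the way.

Request:
{"op": "apply_moves", "data": {
  "commands": [
    {"ax":0,"ay":0,"az":0,"tx":0,"ty":0,"tz":0.2,"gripper":1},
    {"ax":0,"ay":0,"az":0,"tx":0.02,"ty":0,"tz":0.25,"gripper":1},
    {"ax":0,"ay":0,"az":0,"tx":0.03,"ty":0,"tz":0.25,"gripper":1},
    {"ax":0,"ay":0,"az":0,"tx":0.03,"ty":0,"tz":0.25,"gripper":1},
    {"ax":0,"ay":0,"az":0,"tx":0.03,"ty":0,"tz":0.25,"gripper":1},
    {"ax":0,"ay":0,"az":0,"tx":0.03,"ty":0,"tz":0.25,"gripper":1},
    {"ax":0,"ay":0,"az":0,"tx":0.03,"ty":0,"tz":0.25,"gripper":1},
    {"ax":0,"ay":0,"az":0,"tx":0.03,"ty":0,"tz":0.25,"gripper":1},
    {"ax":0,"ay":0,"az":0,"tx":0.03,"ty":0,"tz":0.25,"gripper":1},
    {"ax":0,"ay":0,"az":0,"tx":0.03,"ty":0,"tz":0.25,"gripper":1},
    {"ax":0,"ay":0,"az":0,"tx":0.02,"ty":0,"tz":0.25,"gripper":1}
  ]
}}

```text
clock: 11.25
position: [503.0, -19.2, 255.8]
tcp_rot: [-3.142, 0.0, -1.978]
contact_force: [0.2, -0.8, -5.8]
grip_width: 0.233
```

Run:
```python
from h import *
st=bot.state(); im=bot.get_image('wrist')[:,:,::-1]; crop(im,220,100,200,150,4,'pics/w7.png')
im=bot.get_image('side')[:,:,::-1]; crop(im,290,130,100,75,8,'pics/s7.png')
f=[st['contact_force']]
for i in range(3): bot.get_image('side'); f.append(bot.state()['contact_force'])
print(st['clock'],st['position'],np.degrees(st['tcp_rot']),np.round(f,2),st['torque'],st['grip_width'])
```

```text
11.25 [503.02969358 -19.24140523 255.80829991] [-1.79995640e+02  1.06772115e-03 -1.13340404e+02] [[ 0.17 -0.83 -5.78]
 [-0.03 -0.67 -5.89]
 [-0.62 -0.92 -5.2 ]
 [-0.53 -0.15 -5.8 ]] [-0.01462667  0.08092761  0.03796018] 0.23346057449114546
```

View pics/w7.png

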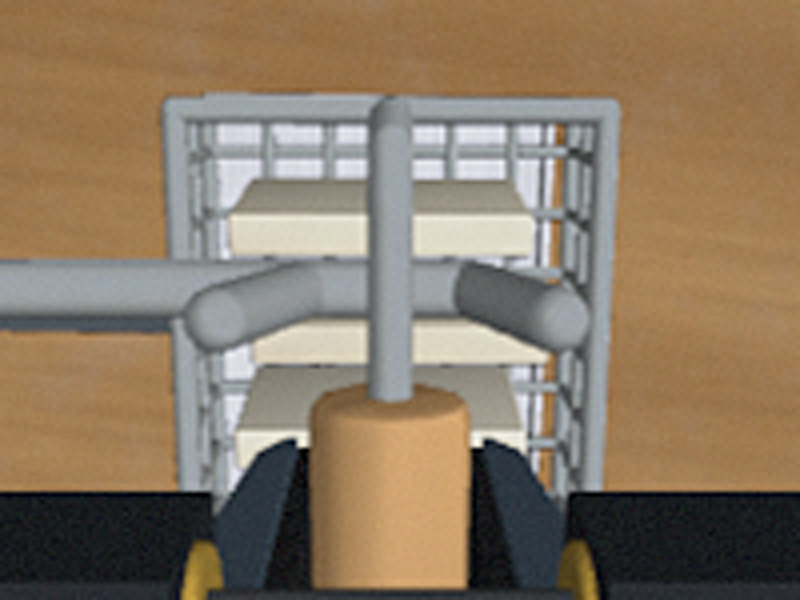

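View pics/s7.png

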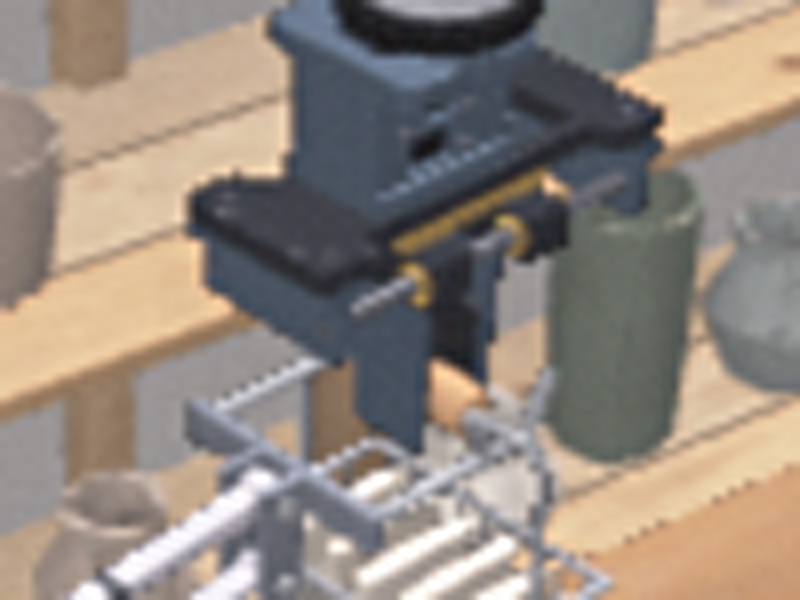

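The bar is centred and the arm is bearing about 2 N. Continuing down.

Request:
{"op": "apply_moves", "data": {
  "commands": [
    {"ax":0,"ay":0,"az":0,"tx":0.03,"ty":0,"tz":0.3,"gripper":1},
    {"ax":0,"ay":0,"az":0,"tx":0.03,"ty":0,"tz":0.3,"gripper":1},
    {"ax":0,"ay":0,"az":0,"tx":0.03,"ty":0,"tz":0.3,"gripper":1},
    {"ax":0,"ay":0,"az":0,"tx":0.03,"ty":0,"tz":0.3,"gripper":1},
    {"ax":0,"ay":0,"az":0,"tx":0.02,"ty":0,"tz":0.3,"gripper":1},
    {"ax":0,"ay":0,"az":0,"tx":0.02,"ty":0,"tz":0.3,"gripper":1},
    {"ax":0,"ay":0,"az":0,"tx":0.01,"ty":0,"tz":0.3,"gripper":1},
    {"ax":0,"ay":0,"az":0,"tx":0.01,"ty":0,"tz":0.3,"gripper":1},
    {"ax":0,"ay":0,"az":0,"tx":0,"ty":0,"tz":0.3,"gripper":1},
    {"ax":0,"ay":0,"az":0,"tx":0,"ty":0,"tz":0.3,"gripper":1},
    {"ax":0,"ay":0,"az":0,"tx":-0.01,"ty":0,"tz":0.3,"gripper":1},
    {"ax":0,"ay":0,"az":0,"tx":-0.01,"ty":0,"tz":0.3,"gripper":1}
  ]
}}

```text
clock: 13.0
position: [502.3, -20.8, 219.7]
tcp_rot: [3.142, -0.0, -1.978]
contact_force: [-0.6, -2.1, -2.5]
grip_width: 0.237
```

Request:
{"op": "apply_moves", "data": {
  "commands": [
    {"ax":0,"ay":0,"az":0,"tx":-0.01,"ty":0,"tz":0.3,"gripper":1},
    {"ax":0,"ay":0,"az":0,"tx":-0.02,"ty":0,"tz":0.3,"gripper":1},
    {"ax":0,"ay":0,"az":0,"tx":-0.02,"ty":0,"tz":0.3,"gripper":1},
    {"ax":0,"ay":0,"az":0,"tx":-0.03,"ty":0,"tz":0.3,"gripper":1},
    {"ax":0,"ay":0,"az":0,"tx":-0.03,"ty":0,"tz":0.2,"gripper":1},
    {"ax":0,"ay":0,"az":0,"tx":-0.03,"ty":0,"tz":0.2,"gripper":1},
    {"ax":0,"ay":0,"az":0,"tx":0,"ty":0,"tz":0,"gripper":1}
  ]
}}

```text
clock: 13.88
position: [502.9, -19.3, 203.8]
tcp_rot: [3.141, 0.0, -1.978]
contact_force: [-0.8, -2.1, -1.3]
grip_width: 0.238
```

Run:
```python
from h import *
st=bot.state(); im=bot.get_image('wrist')[:,:,::-1]; crop(im,220,100,200,150,4,'pics/w8.png')
im=bot.get_image('side')[:,:,::-1]; crop(im,290,150,100,75,8,'pics/s8.png')
f=[st['contact_force']]
for i in range(6): bot.get_image('side'); f.append(bot.state()['contact_force'])
print(st['clock'],st['position'],np.degrees(st['tcp_rot']),np.round(f,2),np.mean(f,0),st['torque'],st['grip_width'])
```

```text
13.875 [502.93020979 -19.33843888 203.83858483] [ 1.79993082e+02  3.88009376e-03 -1.13346296e+02] [[-0.76 -2.06 -1.32]
 [-0.77 -1.35 -2.72]
 [-1.   -1.85 -1.82]
 [-0.73 -1.52 -1.54]
 [-1.3  -1.13 -1.72]
 [-1.25 -0.6  -2.03]
 [-0.85 -1.53 -1.85]] [-0.95255927 -1.43364581 -1.85695769] [-0.16405136  0.20585393 -0.01203481] 0.2380595067683426
```

View pics/w8.png

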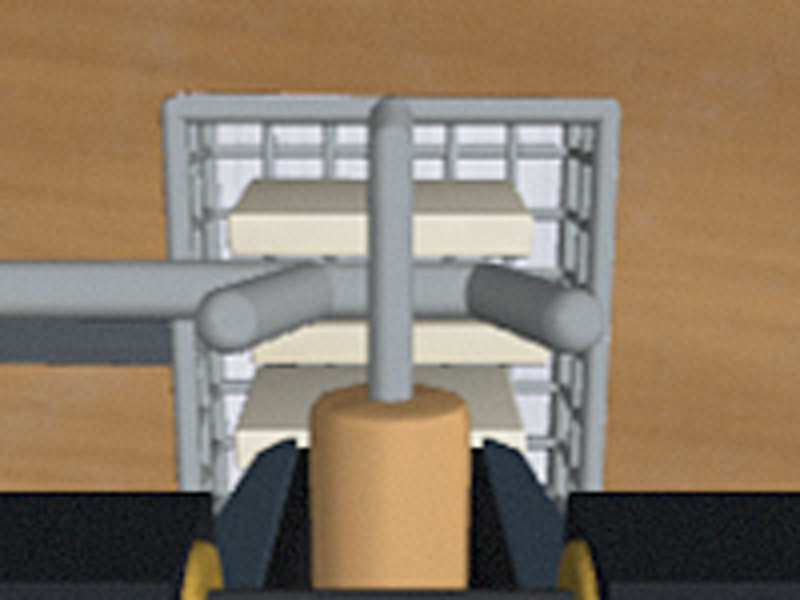

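View pics/s8.png

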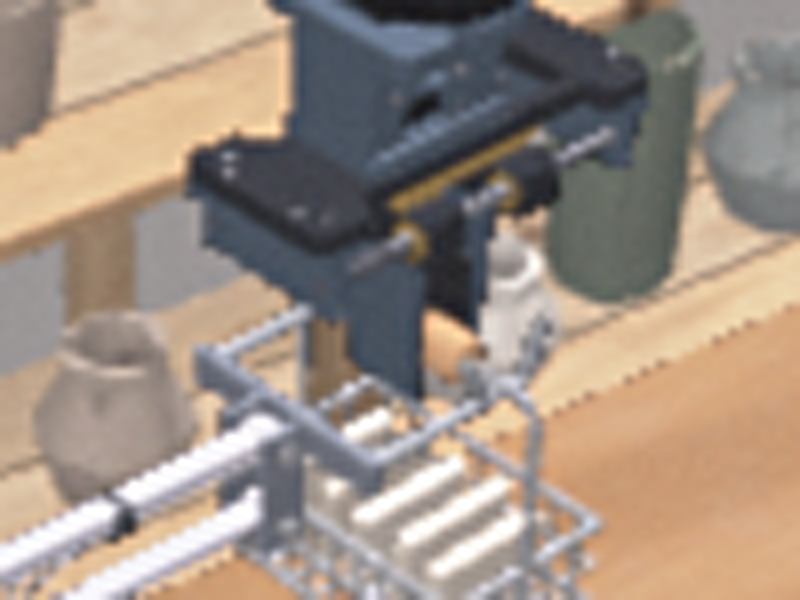

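Still bearing 1.9 N with a slight sideways pull, since the bar is about 1.4 mm off centre. Continuing down, slower.

Request:
{"op": "apply_moves", "data": {
  "commands": [
    {"ax":0,"ay":0,"az":0,"tx":0.03,"ty":0,"tz":0.2,"gripper":1},
    {"ax":0,"ay":0,"az":0,"tx":0.02,"ty":0,"tz":0.2,"gripper":1},
    {"ax":0,"ay":0,"az":0,"tx":0,"ty":0,"tz":0.2,"gripper":1},
    {"ax":0,"ay":0,"az":0,"tx":0,"ty":0,"tz":0.2,"gripper":1},
    {"ax":0,"ay":0,"az":0,"tx":-0.01,"ty":0,"tz":0.2,"gripper":1},
    {"ax":0,"ay":0,"az":0,"tx":-0.01,"ty":0,"tz":0.2,"gripper":1},
    {"ax":0,"ay":0,"az":0,"tx":-0.02,"ty":0,"tz":0.2,"gripper":1},
    {"ax":0,"ay":0,"az":0,"tx":-0.02,"ty":0,"tz":0.2,"gripper":1},
    {"ax":0,"ay":0,"az":0,"tx":-0.02,"ty":0,"tz":0.2,"gripper":1},
    {"ax":0,"ay":0,"az":0,"tx":-0.02,"ty":0,"tz":0.2,"gripper":1},
    {"ax":0,"ay":0,"az":0,"tx":0,"ty":0,"tz":0,"gripper":1},
    {"ax":0,"ay":0,"az":0,"tx":0,"ty":0,"tz":0,"gripper":1}
  ]
}}

```text
clock: 15.78
position: [503.1, -19.0, 183.9]
tcp_rot: [3.141, -0.0, -1.978]
contact_force: [0.6, 2.1, -0.3]
grip_width: 0.234
```

```bash
cat > chk.py <<'E'
from h import *
import sys
k=sys.argv[1]
st=bot.state(); im=bot.get_image('wrist')[:,:,::-1]; crop(im,220,100,200,150,4,f'pics/w{k}.png')
im=bot.get_image('side')[:,:,::-1]; crop(im,290,150,100,75,8,f'pics/s{k}.png')
f=[st['contact_force']]
for i in range(10): bot.get_image('side'); f.append(bot.state()['contact_force'])
f=np.array(f);print(st['clock'],st['position'],f[:,2].round(2),'mean',f.mean(0),'sem',f.std(0)/11**.5,st['torque'],st['grip_width'])
E
python3 chk.py 9
```

```text
15.775 [503.08129898 -18.950873   183.93668708] [-0.25 -0.21 -0.5  -0.06 -1.29  0.05 -0.67 -0.35 -0.85 -0.15 -0.56] mean [ 0.63704143  1.1779182  -0.44119972] sem [0.12582906 0.17844899 0.11266085] [ 0.23911596 -0.07522451 -0.03270954] 0.2342032902526478
```

View pics/w9.png

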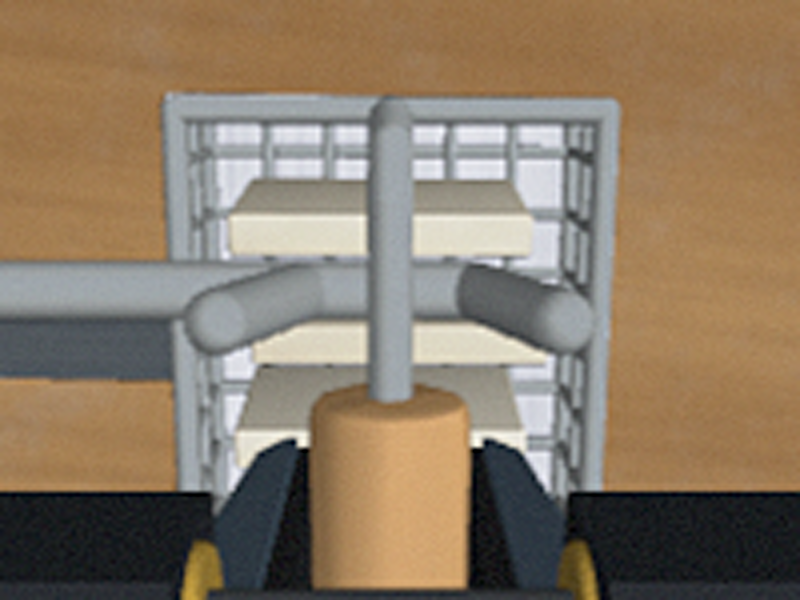

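The remaining load is about 0.44 N, so about 6 mm more. I'll also ease the sideways pull slightly.

Request:
{"op": "apply_moves", "data": {
  "commands": [
    {"ax":0,"ay":0,"az":0,"tx":-0.03,"ty":0,"tz":0.1,"gripper":1},
    {"ax":0,"ay":0,"az":0,"tx":-0.03,"ty":0,"tz":0.1,"gripper":1},
    {"ax":0,"ay":0,"az":0,"tx":-0.03,"ty":0,"tz":0.1,"gripper":1},
    {"ax":0,"ay":0,"az":0,"tx":-0.01,"ty":0,"tz":0.1,"gripper":1},
    {"ax":0,"ay":0,"az":0,"tx":-0.01,"ty":0,"tz":0.1,"gripper":1},
    {"ax":0,"ay":0,"az":0,"tx":-0.01,"ty":0,"tz":0.1,"gripper":1},
    {"ax":0,"ay":0,"az":0,"tx":0,"ty":0,"tz":0,"gripper":1},
    {"ax":0,"ay":0,"az":0,"tx":0,"ty":0,"tz":0,"gripper":1}
  ]
}}

```text
clock: 17.38
position: [503.6, -17.8, 177.9]
tcp_rot: [3.142, 0.0, -1.978]
contact_force: [-0.8, -2.4, -0.8]
grip_width: 0.235
```

```bash
python3 chk.py 10
```

```text
17.375 [503.56664636 -17.79871661 177.94607778] [-0.82 -0.46  0.02 -0.33  0.15  0.12  0.02 -0.72 -0.23 -0.76 -0.4 ] mean [-1.04762526 -1.79173166 -0.31124535] sem [0.14946164 0.13869942 0.10298897] [-0.19219054  0.19785217 -0.04167262] 0.23527516100279935
```

View pics/s10.png

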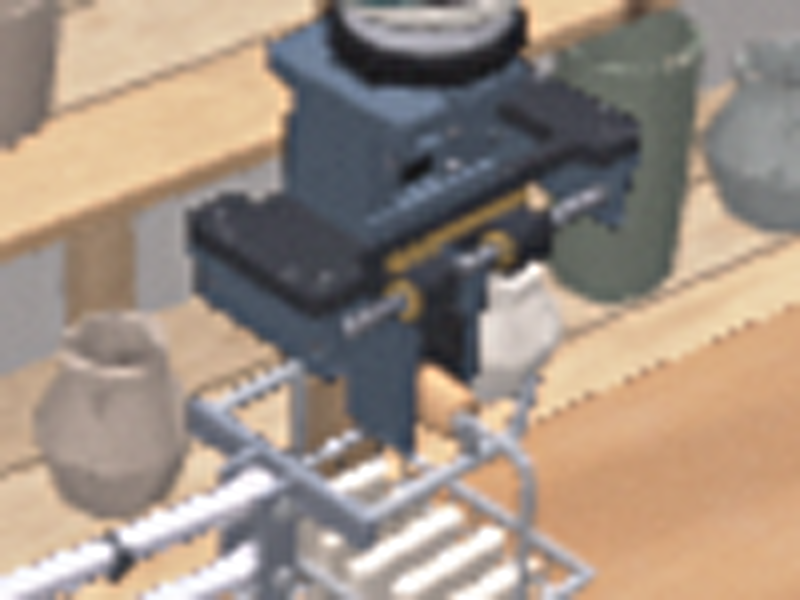

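View pics/w10.png

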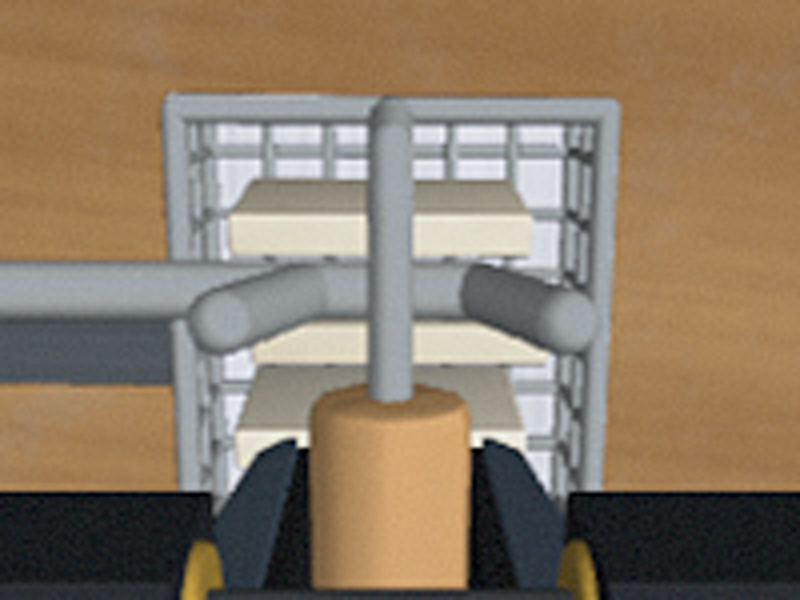

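Near balance: -0.31 ± 0.10 N, with the bar seated in both hooks. I'll ease off the sideways friction and reduce the grip so it settles.

Request:
{"op": "apply_moves", "data": {
  "commands": [
    {"ax":0,"ay":0,"az":0,"tx":0.02,"ty":0,"tz":0.1,"gripper":1},
    {"ax":0,"ay":0,"az":0,"tx":0,"ty":0,"tz":0,"gripper":1},
    {"ax":0,"ay":0,"az":0,"tx":0,"ty":0,"tz":0,"gripper":1},
    {"ax":0,"ay":0,"az":0,"tx":0,"ty":0,"tz":0,"gripper":1}
  ],
  "grip_force": 8
}}

```text
clock: 18.48
position: [503.6, -17.9, 177.0]
tcp_rot: [-3.142, 0.0, -1.978]
contact_force: [0.3, 2.1, -0.1]
grip_width: 0.238
```

```bash
python3 chk.py 11
```

```text
18.475 [503.59667459 -17.91399947 176.98238366] [-0.09  0.56  0.12  0.94  0.81 -0.84  0.93 -0.11  0.87  0.08  0.36] mean [0.28165979 2.41397263 0.32915318] sem [0.08427172 0.18054507 0.16115383] [0.44945712 0.04925067 0.02843663] 0.23759557159269803
```

Request:
{"op": "apply_moves", "data": {
  "commands": [
    {"ax":0,"ay":0,"az":0,"tx":-0.01,"ty":0,"tz":0,"gripper":1},
    {"ax":0,"ay":0,"az":0,"tx":0,"ty":0,"tz":0,"gripper":1},
    {"ax":0,"ay":0,"az":0,"tx":0,"ty":0,"tz":0,"gripper":1},
    {"ax":0,"ay":0,"az":0,"tx":0,"ty":0,"tz":0,"gripper":1},
    {"ax":0,"ay":0,"az":0,"tx":0,"ty":0,"tz":0,"gripper":1}
  ],
  "grip_force": 4
}}

```text
clock: 19.7
position: [503.6, -17.9, 176.9]
tcp_rot: [3.142, -0.0, -1.978]
contact_force: [0.2, -0.6, 0.9]
grip_width: 0.239
```

```bash
python3 chk.py 12
```

```text
19.7 [503.55225538 -17.94989096 176.92821773] [ 0.91 -0.26 -0.39 -0.49 -0.04  0.39  0.98  0.41  0.47  0.29  0.73] mean [0.17281234 0.18956529 0.2735133 ] sem [0.13426634 0.13918799 0.14617231] [0.14214629 0.00662846 0.00199402] 0.23850939531615928
```

View pics/w12.png

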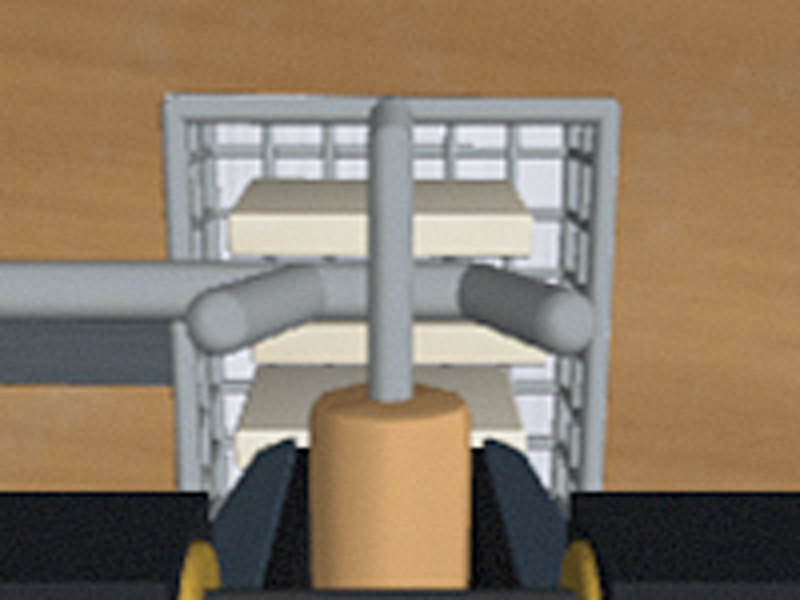

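All force components are now within 0.3 N of zero at rest, and the bar is centred. I'll open partway and pause.

Request:
{"op": "apply_moves", "data": {
  "commands": [
    {"ax":0,"ay":0,"az":0,"tx":0,"ty":0,"tz":0,"gripper":-0.2},
    {"ax":0,"ay":0,"az":0,"tx":0,"ty":0,"tz":0,"gripper":-0.2},
    {"ax":0,"ay":0,"az":0,"tx":0,"ty":0,"tz":0,"gripper":-0.2},
    {"ax":0,"ay":0,"az":0,"tx":0,"ty":0,"tz":0,"gripper":-0.2},
    {"ax":0,"ay":0,"az":0,"tx":0,"ty":0,"tz":0,"gripper":-0.2},
    {"ax":0,"ay":0,"az":0,"tx":0,"ty":0,"tz":0,"gripper":-0.2},
    {"ax":0,"ay":0,"az":0,"tx":0,"ty":0,"tz":0,"gripper":-0.2},
    {"ax":0,"ay":0,"az":0,"tx":0,"ty":0,"tz":0,"gripper":-0.2}
  ]
}}

```text
clock: 21.3
position: [503.6, -17.9, 177.0]
tcp_rot: [-3.142, 0.0, -1.978]
contact_force: [0.1, 0.4, 0.1]
grip_width: 0.599
```

```bash
python3 chk.py 13
```

```text
21.3 [503.57348794 -17.9278722  176.95603316] [ 0.06 -0.43 -0.48 -0.42  0.03 -0.32  0.7  -0.67  0.23 -0.8  -0.18] mean [ 0.345321    0.06501148 -0.20673054] sem [0.11848194 0.12777168 0.12450209] [0.04793019 0.05495369 0.00438932] 0.5991418907185317
```

View pics/w13.png

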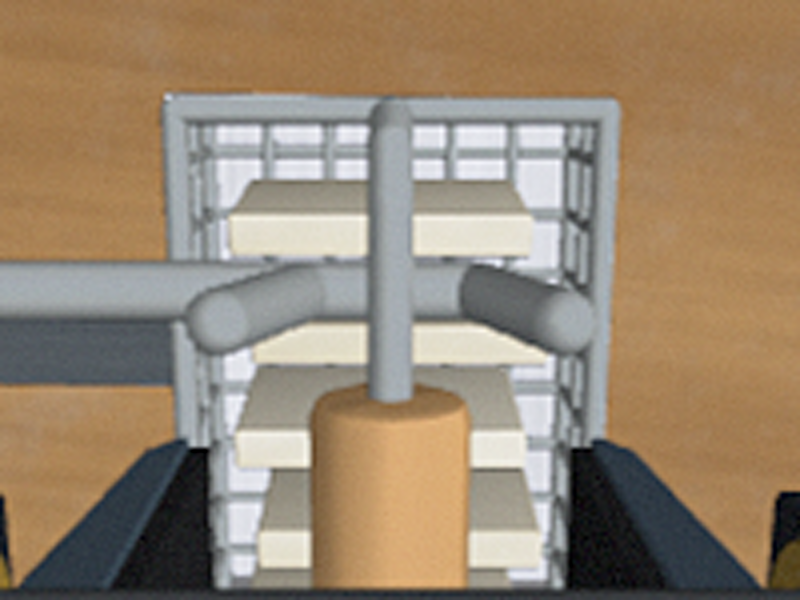

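Released, and nothing shifted. The fingers are clear of the sleeve on both sides, so I'll rise straight up.

Request:
{"op": "apply_moves", "data": {
  "commands": [
    {"ax":0,"ay":0,"az":0,"tx":0,"ty":0,"tz":-0.5,"gripper":-0.2},
    {"ax":0,"ay":0,"az":0,"tx":0,"ty":0,"tz":-1.5,"gripper":-0.2},
    {"ax":0,"ay":0,"az":0,"tx":0,"ty":0,"tz":-2,"gripper":-0.2},
    {"ax":0,"ay":0,"az":0,"tx":0,"ty":0,"tz":-3,"gripper":-0.2},
    {"ax":0,"ay":0,"az":0,"tx":0,"ty":0,"tz":-3,"gripper":-0.2},
    {"ax":0,"ay":0,"az":0,"tx":0,"ty":0,"tz":-3,"gripper":-0.2},
    {"ax":0,"ay":0,"az":0,"tx":0,"ty":0,"tz":-2,"gripper":-0.2},
    {"ax":0,"ay":0,"az":0,"tx":0,"ty":0,"tz":0,"gripper":-0.2},
    {"ax":0,"ay":0,"az":0,"tx":0,"ty":0,"tz":0,"gripper":-0.2}
  ]
}}

```text
clock: 23.02
position: [503.2, -17.9, 326.5]
tcp_rot: [3.141, -0.0, -1.978]
contact_force: [-0.1, -0.8, -0.2]
grip_width: 0.604
```

Run:
```python
from h import *
st=bot.state(); im=bot.get_image('wrist')[:,:,::-1]; cv2.imwrite('pics/w14.png',im)
a=bot.get_image('side')[:,:,::-1]; crop(a,290,150,120,90,6,'pics/s14.png')
for i in range(10): b=bot.get_image('side')[:,:,::-1]
d=cv2.absdiff(a,b)[150:240,290:400]; print('diff',d.mean(),d.max(),st['position'],st['contact_force'],st['clock'])
o=cv2.imread('pics/side0.png'); print('tub/cup diff',cv2.absdiff(b,o)[245:300,280:360].mean())
```

```text
diff 1.469057239057239 133 [503.19698135 -17.89432627 326.47849847] [-0.10137042 -0.84007054 -0.18820794] 23.025
tub/cup diff 1.685530303030303
```

View pics/w14.png

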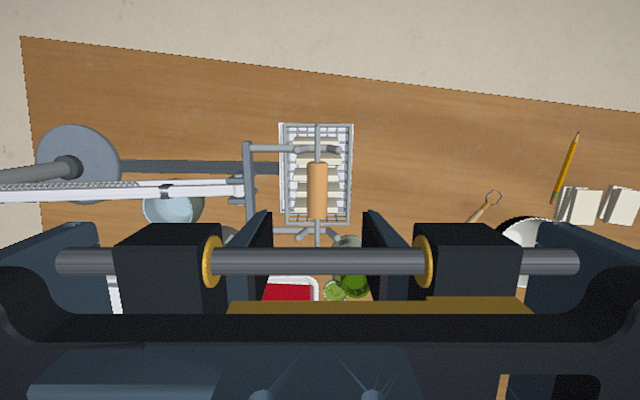

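View pics/s14.png

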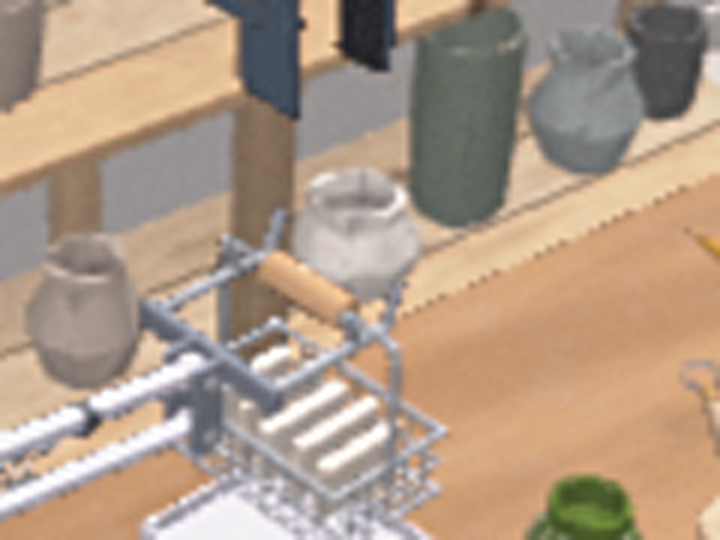

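Both views show the bar in both hooks and the basket level. The frame difference peaked at 133, so I'll check for leftover motion before handing in.

Run:
```python
from h import *
L=[bot.get_image('side')[:,:,::-1].astype(int) for _ in range(14)]
o=L[0]
for b in L[1:]:
    d=np.abs(b-o)[150:240,290:400].max(2); ys,xs=np.where(d>30); print(round(d.mean(),2),d.max(),len(xs),(xs.mean()+290,ys.mean()+150) if len(xs) else '',end=' | ')
n=np.abs(L[3]-L[0])[300:390,290:400].max(2);print('\nstatic ref',n.mean(),n.max(),bot.state()['clock'])
```

```text
1.95 26 0  | 1.92 26 0  | 1.93 26 0  | 1.95 28 0  | 1.93 25 0  | 1.93 27 0  | 1.94 28 0  | 1.94 24 0  | 1.92 26 0  | 1.92 26 0  | 1.93 28 0  | 1.92 25 0  | 1.95 26 0  | 
static ref 1.4313131313131313 9 24.325
```

The scene is at rest: the differences are down to noise, and the earlier peak was the gripper settling. Handing in.

```bash
python3 -c "
from rig import bot
print(bot.job_done(), bot.state()['clock'])"
```

```text
the job is handed in; nothing more can be done
the job is handed in; nothing more can be done
```

The basket is hanging level in both hooks of the dipping arm, and I handed the job in at about 24 s of the 51 s allowed. The hand-in reports no verdict.

- **What I did:** I gripped the basket by its handle (weight about 7.8 N) and brought the bar in over the hook lips. I then went down slowly about 105 mm as the arm sank, until the gripper carried no load. I eased out the sideways friction, let it rest, opened the fingers and rose straight up.
- **Release:** just before opening, every force component was within 0.3 N of zero. The wrist pictures before and after opening show no shift of the bar or hooks.
- **Last checks:** the side and wrist views show the bar in both hooks and the basket level. Over 0.7 s the side pictures differed only by noise. The gripper is about 150 mm above the handle and touching nothing. The cup and tub area in the side view looks unchanged from the start.
- **Check that disagreed:** an earlier comparison of side pictures showed a difference peak of 133. I took it to be the gripper still settling after it rose; it was gone when I repeated the check.
- **Refused call:** my first move call was refused because every row needs all seven values. Nothing moved.

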